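# Clamp a sensor housing in the gauging fixture with its eccentric knob

### The job

Stand the housing with the orange cap in the nest of the clamping fixture and let go of it, then turn the eccentric knob clockwise until its lobe bears on the housing and clamps it against the sprung stop with about 13 newtons (more than 25 would mark the housing). Leave it clamped, upright on the nest floor, with the knob let go, and do not disturb the other things on the bench.

Things in the scene. Friction and masses are not known exactly. Their poses are not given: they have to be found in the camera images.
- housing: Square bright steel block, 32 x 32 x 36 mm tall, with a round orange cap on top (27 mm across, 4 mm high: 40 mm in all), 0.08 to 0.16 kg. It stands upright on a 2 mm paper sheet in a row with two like housings with black caps. Origin: centre of its underside; z up; x and y square to its sides.
- fixture: Dark steel base plate 170 x 120 x 20 mm, fixed, carrying eccentric knob, nest and stop. Origin: centre of its underside; its x axis is the clamping direction, from the knob (turning axis at x = -45, y = 0 mm) to the stop. Its top (z = 20 mm) is the nest floor, between two steel rails 6 mm high along x from -22 to +15 mm, inner faces at y = +/-18.5 mm.
- cam: Eccentric knob: greased steel disc of 28 mm radius, 10 to 24 mm above the nest floor, its centre 15 mm off the vertical turning axis. Origin: on that axis at nest floor height; z up; x points to the lobe, which is found 1.95 to 2.2 rad anticlockwise (from above) of the fixture's x. Free to turn clockwise until the lobe points along x; stays where left.
- spare1: Bystander: housing like the other but with a black cap, 32 x 32 x 40 mm, upright on the sheet. Origin: centre of its underside.
- spare2: Bystander: as spare1.
- ring: Bystander: thin dark steel ring, 28 mm across, 4 mm high, lying on the far edge of the sheet. Origin: centre of its underside.
- master: Bystander: turned steel setting master, 44 mm across, 30 mm high. Origin: centre of its underside.
- driver: Bystander: blue-handled screwdriver, 150 mm long, lying at the back. Origin: under its middle.
- jar: Bystander: white jar, 52 mm across, 60 mm high. Origin: centre of its underside.
- wipe: Bystander: blue bottle, 48 mm across, 110 mm high. Origin: centre of its underside.
- nest (a point): Point on the nest floor where a housing's underside centre is best set down, sides square to the fixture's axes: it then stands 2 mm or more clear of the knob's disc (as found) and of the stop pad.
- stop_mid (a point): Middle of the stop's setting range, on the fixture, 15 mm above the nest floor. The stop is a grey block with a brass pad (36 mm wide, its top 28 mm above the nest floor) facing the knob. The pad's face was set by hand up to 4.25 mm before or beyond this point along the fixture's x, and gives way along +x on a spring of about 8 N per mm.
- grip (a point): Centre of the knob's black grip bar, on the turning axis: 44 mm long along the lobe direction, 12 mm thick, 24 mm high (50 to 74 mm above the nest floor; fingertips must stay above the 40 mm tall housing). Moment about the vertical to turn it: up to 0.12 N m while free, plus about 0.031 N m per newton of clamping (a quarter more or less): about 0.52 at 13 N.
- lobe (a point): Tip of the disc's lobe, 43 mm from the turning axis, 17 mm above the nest floor. The housing meets the pad with the lobe 1.55 to 0.9 rad short of the fixture's x, depending on the stop (after a turn of 0.4 to 1.3 rad); 13 N comes about 0.12 to 0.2 rad after that.
Mind the look-alikes: they are no part of the job. Leave any green or purple look-alike of the housing alone.

How it is judged:
On the way, in this order (a step that is already met when the one before it is completed fails the run):
1. the orange-capped housing stands in the nest, let go (x of housing in the frame of fixture between -0.012 and 0.016 m and y of housing in the frame of fixture between -0.006 and 0.006 m and z of housing in the frame of fixture below 0.023 m and angle between housing's own z axis and vertical below 0.08 rad and contact force between the fingers and housing below 0.1 N and linear speed of housing below 0.02 m/s), for 0.2 s.
2. the eccentric's lobe bears on the housing with 7 to 21 N (contact force between cam and housing between 7 and 21 N), for 0.3 s.
At the end, for the whole second after the job is handed in: The orange-capped housing stands upright (within 0.08 rad) on the nest floor (within 3 mm) between the rails, at rest, clamped against the stop by the eccentric with a force of 7 to 21 N between lobe and housing (all of step 2 and x of housing in the frame of fixture between -0.004 and 0.016 m and y of housing in the frame of fixture between -0.006 and 0.006 m and z of housing in the frame of fixture below 0.023 m and angle between housing's own z axis and vertical below 0.08 rad and linear speed of housing below 0.01 m/s); the robot touches nothing.
It fails at once if the eccentric presses on the housing with more than 25 N (contact force between cam and housing above 25 N).
It fails at once if a bystander is moved by more than 15 mm (distance of any of spare1, spare2, ring, master, driver, jar, wipe from where it was at the start of the episode above 0.015 m).
It also fails if it takes over 72 s, if anything falls off the work surface, if the arm or the gripper's body presses on something with over 40 N, if the wrist force passes 120 N, or if a joint passes its speed limit or range.

### The arm

A 7-joint arm with a two-finger parallel gripper is mounted at the origin on the work surface. World frame = base frame: x ahead of the robot, y to its left, z up, the work surface at z = 0. Lengths are in m, angles in rad, forces in N, time in s.
With the tool pointing down it reaches from about 0.425 to 0.925 m from the base axis. Payload 6.8 kg.
Tool frame: the origin (TCP) lies on the centre line of the jaws, within the pads' length; the fingertips stand 8 mm ahead of it and the grasp point (between the pads) lies 11 mm behind it (bot.tips_ahead is the distance from the TCP to the fingertips, in m); z points along the fingers, y is the line along which they close (so a half turn about z gives the same grasp; the last joint's range is limited). The gripper opens to 85 mm and grips with 20 to 120 N. Pads are 22 mm wide; open, the fingers measure 114 mm over their backs; the gripper's body (76 mm by 85 mm) begins 54 mm behind the grasp point. The pads swing forward as they close: fully open they stand 13 mm farther back than shut.
Start: joints at [1.183, 0.477, 0.022, 1.555, -0.011, 1.109, -0.083], TCP at [0.186, -0.649, 0.239] pointing down, gripper open.
Joint ranges: [-2.96, 2.96], [-0.34, 2.1], [-1.41, 1.46], [0.24, 2.44], [-1.37, 4.51], [0.17, 1.92], [-2.96, 2.96]. Speed limits (rad/s): [2.39, 2.39, 3.14, 3.14, 3.14, 3.14, 3.14].

### API

Orientations are given as a unit quaternion [w, x, y, z].
In Python, from station import bot gives the robot as it stands.
- The arm moves only by the tool send_rows, never from a script. Its argument "deltas" is text: rows parted by semicolons, each of 4 numbers parted by spaces: the shift along the tool's x, y, z in m, then the turn about the tool's z in degrees. In form: x y z spin; .... A call has 1 to 5 rows; each row is the pose to reach, as a shift and turn from the pose commanded when the call began, along the tool's axes at that moment; what a row does not reach only later rows make up. A row lasts 1/10 s, in which the tool goes at most 50 mm and 8.59 degrees, less where a joint would pass 70% of its speed; a pose out of reach is approached as far as the arm can. A call with a gripper value outside its range is refused whole. "claw" is the opening, from 0 (shut) to 1 (fully open), set as the call begins (left out, the last holds). The fingers move at their own pace and stop on an object; "force" is the grip in N (left out, the last holds). Time passes only in rows, so rows that repeat a pose let the fingers close. It gives the time, the measured TCP pose, the force, the opening and the grip force at its end, in the units of the state.
- bot.get_obs(): the state, without advancing time (a new reading comes with each control period).
- bot.read_camera(name): name is "scene" or "top" or "wrist"; returns a dict with "img" (480x640x3 uint8, red, green, blue), "depth" (480x640 float32, m along the optical axis (not along the pixel's ray), 0 where there is no reading), "fx", "fy", "cx", "cy" (pixels), "dist_coeffs" ([k1, k2, p1, p2, k3] as OpenCV has them; the pictures are not rectified), "camera_from_world" (4x4, takes a point from world to camera coordinates). Camera axes: x right, y up, looking along -z (the intrinsics and any distortion apply to the point x, -y, -z); pixel columns grow to the right and rows downward; lengths in m; the calibration is good to about 2 mm. A picture is of the moment at which its call begins.
- bot.hand_in(): hands the job in; it is judged then, once.
Trained networks look in a picture, given as the dict that the camera call returned (one of the last four; its "shot" number tells which), for a name from the list of things; names that differ only in an ending like _2 or _b are one class to them, and where a whole thing is asked for, a point or a joint stands for the part that bears it (a point fixed in the world has none). Each returns a list of dicts, best first, with "confidence" (0 to 1); they miss things now and then, are a little off and sometimes report something else, mostly with a low value. They report only what shows in the picture. A call takes as long as a camera call. They do not tell look-alikes from the thing itself.
- bot.masks_of(picture, query): "mask" (480x640 bool, what is visible of it).
- bot.landmark_of(picture, query): "xyz" ([x, y, z] in m, in world coordinates, good to about 4 mm: a listed point, or the origin of a listed thing).
The state is a dict: "t": time; "q": joint angles; "joint_vel": joint speeds; "joint_torque": joint torques, N m; "eef_pos": TCP position; "tool_rot": TCP orientation; "contact_force": force on the tool from outside, world axes, zero at the start; "torque": the same for the moment, N m; "gripper_width": opening from 0.0 (shut) to 1.0 (fully open); "grasp_force": force on a finger pad.
Only numpy, scipy, OpenCV 4.12 (cv2) and the standard library are available. Lean on these libraries where they do the work, as an engineer would, in place of code of your own. Each camera call takes 0.05 s, during which the arm holds its last target. There are 200 camera calls.

## Working session

There is one attempt and no reset: what is moved stays moved. The work goes in short steps, Python scripts to look and compute and a tool call to move; the robot and the scene stay as the last step left them, time stands still between calls to the robot, and variables do not carry over. Pictures are saved under pics/ and viewed, at most 10 in all, crops included, and the job is handed in when it is done.

Besides the shell and the picture viewer there is one more tool, called after "Call:" by a JSON object that holds its "op" and its "data". send_rows: Moves the arm, as the interface text tells. Its arguments: {"type":"object","properties":{"deltas":{"type":"string"},"claw":{"type":"number"},"force":{"type":"number"}},"required":["deltas"]}

```bash
mkdir -p pics; cat > h.py <<'E'
import numpy as np, cv2
from station import bot
def pix(p,P):
    M=p["camera_from_world"]; c=M[:3,:3]@np.array(P)+M[:3,3]
    K=np.array([[p["fx"],0,p["cx"]],[0,p["fy"],p["cy"]],[0,0,1]])
    r,_=cv2.projectPoints(np.array([[c[0],-c[1],-c[2]]]),np.zeros(3),np.zeros(3),K,np.array(p["dist_coeffs"],float)); return r.ravel()
def world(p,uv,z=None,d=None):
    "pixels Nx2 -> world, on plane z or with depth d"
    K=np.array([[p["fx"],0,p["cx"]],[0,p["fy"],p["cy"]],[0,0,1]]); uv=np.array(uv,float).reshape(-1,1,2)
    n=cv2.undistortPoints(uv,K,np.array(p["dist_coeffs"],float)).reshape(-1,2)
    r=np.c_[n[:,0],-n[:,1],-np.ones(len(n))]; M=np.array(p["camera_from_world"]); R=M[:3,:3]; o=-R.T@M[:3,3]; r=r@R
    s=(z-o[2])/r[:,2] if d is None else np.asarray(d)
    return o+r*s[:,None]
def cloud(p,mask):
    v,u=np.nonzero(mask&(p["depth"]>0)); return world(p,np.c_[u,v],d=p["depth"][v,u]),np.c_[u,v]
def save(p,n,box=None,k=1):
    im=p["img"][:,:,::-1]
    if box: im=im[box[1]:box[3],box[0]:box[2]]
    cv2.imwrite("pics/"+n,cv2.resize(im,None,fx=k,fy=k,interpolation=cv2.INTER_CUBIC))
E
python3 - <<'E'
from h import *
o=bot.get_obs(); print({k:np.round(v,3).tolist() for k,v in o.items()})
p={}
for n in("top","scene"):
    p[n]=bot.read_camera(n); save(p[n],n+".png")
    for q in("housing","fixture","cam","nest","stop_mid","grip","lobe"):
        for r in bot.landmark_of(p[n],q)[:4]: print(n,q,round(r["confidence"],2),np.round(r["xyz"],4),np.round(pix(p[n],r["xyz"])))
E
cd pics; python3 -c "
import cv2,numpy as np
a=cv2.imread('top.png');b=cv2.imread('scene.png')
cv2.imwrite('both.png',cv2.resize(np.vstack([a]),(800,600)))"
```

```text
{'t': 0.0, 'q': [1.183, 0.478, 0.022, 1.556, -0.012, 1.109, -0.083], 'joint_vel': [0.0, 0.0, -0.0, -0.001, 0.001, -0.002, 0.002], 'joint_torque': [0.001, -59.646, 1.609, -28.12, 0.013, 0.009, 0.0], 'eef_pos': [0.186, -0.648, 0.238], 'tool_rot': [-0.001, 0.99, 0.139, -0.0], 'contact_force': [-0.284, -0.36, -0.018], 'torque': [0.038, 0.003, -0.044], 'grasp_force': 0.0, 'gripper_width': 1.004}
top housing 0.75 [ 0.5267 -0.2657  0.0012] [449. 265.]
top housing 0.67 [ 0.4883 -0.3749  0.0008] [495. 279.]
top housing 0.67 [ 0.3802 -0.2463 -0.0034] [445. 326.]
top housing 0.56 [ 0.6283 -0.3488  0.0013] [479. 223.]
top fixture 0.96 [0.5853 0.1948 0.0025] [261. 247.]
top cam 0.69 [0.5876 0.1523 0.022 ] [277. 244.]
top cam 0.61 [0.7771 0.0767 0.0031] [307. 171.]
top nest 0.7 [0.5847 0.1943 0.0193] [260. 246.]
top stop_mid 0.82 [0.5813 0.2217 0.0341] [247. 246.]
top grip 0.61 [0.5838 0.1557 0.0834] [271. 240.]
top grip 0.48 [ 0.7358  0.3137 -0.0019] [215. 191.]
top lobe 0.89 [0.5501 0.1345 0.0368] [283. 258.]
top lobe 0.32 [ 0.5081 -0.1745  0.0018] [412. 273.]
scene housing 0.97 [ 0.5264 -0.2645  0.0049] [176. 305.]
scene housing 0.89 [ 0.3786 -0.2482  0.0018] [153. 252.]
scene housing 0.82 [ 0.6274 -0.3464 -0.0007] [156. 374.]
scene housing 0.77 [ 0.4874 -0.3712  0.0005] [111. 321.]
scene fixture 0.84 [5.806e-01 1.958e-01 3.000e-04] [389. 216.]
scene cam 0.66 [0.5872 0.1531 0.0199] [376. 219.]
scene nest 0.74 [0.5813 0.1904 0.017 ] [388. 211.]
scene nest 0.67 [0.588  0.1503 0.0821] [378. 198.]
scene stop_mid 0.67 [0.5845 0.2187 0.0346] [400. 201.]
scene stop_mid 0.45 [0.584  0.1933 0.0145] [389. 212.]
scene grip 0.93 [0.5906 0.15   0.0845] [379. 197.]
scene lobe 0.6 [0.5474 0.1332 0.0385] [357. 206.]
```

View pics/both.png

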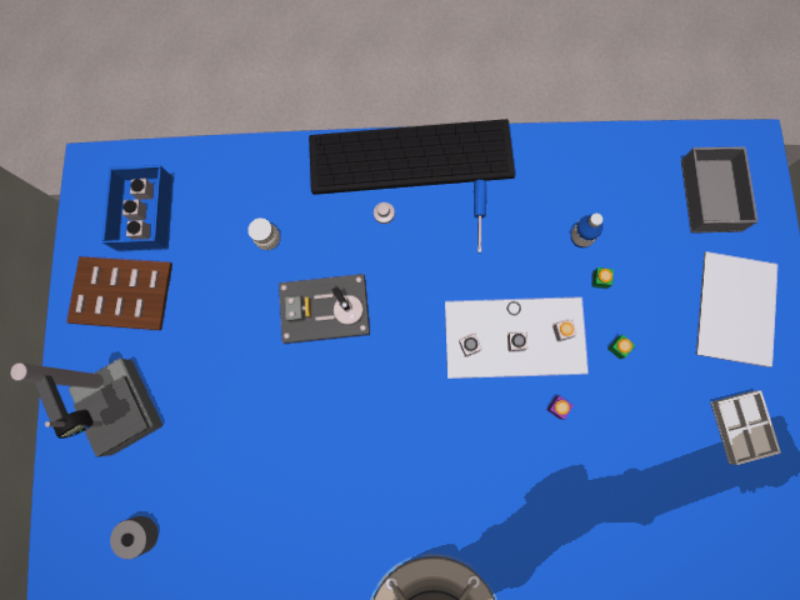

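View pics/scene.png

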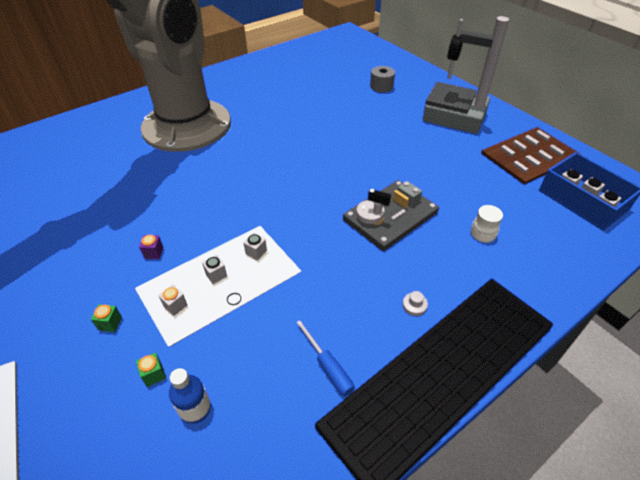

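The top picture (800-px scale) shows these candidates:
- Orange cap on bright steel at (566,329), which is the target.
- Orange caps on green at (604,277) and (622,346), and on purple at (561,407). These are look-alikes.
- Black-cap spares at (470,345) and (518,341).

The scene view agrees, with the target at (172,298). Next I'll check the choice in a close crop and measure.

```bash
cat >> h.py <<'E'
def tool(o=None):
    o=o or bot.get_obs(); w,x,y,z=o["tool_rot"]
    from scipy.spatial.transform import Rotation as R
    return np.array(o["eef_pos"]),R.from_quat([x,y,z,w]).as_matrix()
def goto(P,yaw_y):
    "shift in tool axes and spin (deg) to bring TCP to P and tool y to world angle yaw_y deg (mod 180)"
    p,R=tool(); a=np.degrees(np.arctan2(R[1,1],R[0,1])); s=(a-yaw_y+90)%180-90
    print("tcp",np.round(p,4),"yaw_y",round(a,2),"shift",np.round(R.T@(np.array(P)-p),4),"spin",round(s,2))
E
python3 - <<'E'
from h import *
p=bot.read_camera("top"); save(p,"crop.png",(360,210,520,350),5)
m=bot.masks_of(p,"housing")
for r in m:
    P,uv=cloud(p,r["mask"]); 
    if len(P): print(round(r["confidence"],2),P.mean(0).round(3),len(P),P.max(0).round(3))
w=bot.read_camera("wrist"); M=np.array(w["camera_from_world"]); R=M[:3,:3]; o=-R.T@M[:3,3]
t,T=tool(); print("cam in tool",(T.T@(o-t)).round(3),"look",(T.T@-R[2]).round(3),"f",w["fx"],bot.tips_ahead)
goto([0.527,-0.265,0.25],0)
E
```

```text
0.73 [ 0.623 -0.345  0.032] 266 [ 0.644 -0.329  0.046]
0.69 [ 0.521 -0.262  0.036] 203 [ 0.539 -0.247  0.048]
0.68 [ 0.379 -0.243  0.034] 233 [ 0.4   -0.226  0.047]
0.53 [ 0.489 -0.368  0.032] 241 [ 0.511 -0.351  0.047]
cam in tool [ 0.072  0.    -0.133] look [-0.281 -0.     0.96 ] f 398.6644324643403 0.008
tcp [ 0.1864 -0.6488  0.2393] yaw_y -73.97 shift [ 0.4333 -0.2748 -0.0107] spin -73.97
```

View pics/crop.png

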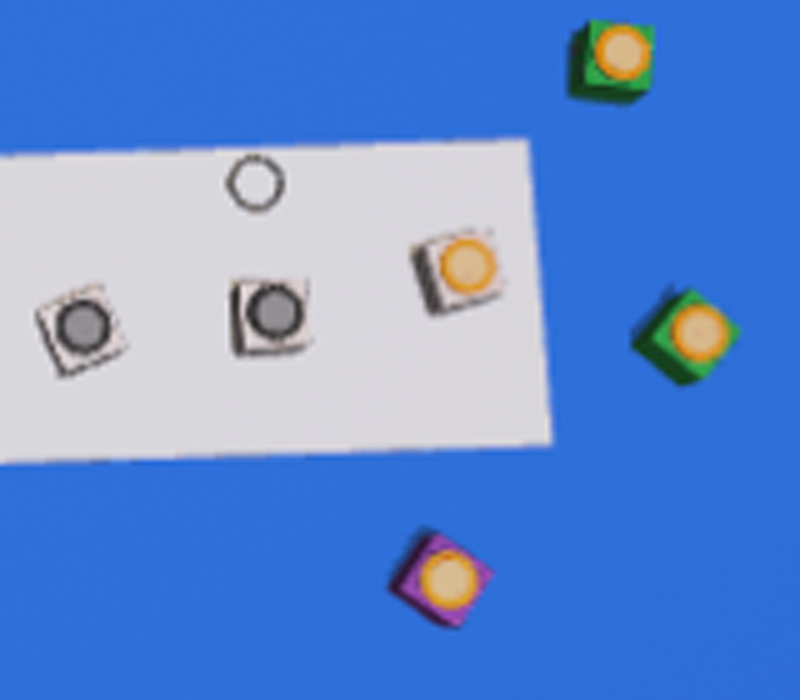

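The target is the bright steel block with the orange cap at crop (466,266), yawed about +14°. The neighbours are clear of it. I'll move to hover above it.

Call:
{"op": "send_rows", "data": {"deltas": "0.03 -0.019 0 0; 0.07 -0.044 0 0; 0.11 -0.07 0 0; 0.15 -0.095 0 0; 0.19 -0.12 0 0"}}

```text
t: 1.45
eef_pos: [0.337, -0.4795, 0.2396]
tool_rot: [0.0, 0.99, 0.139, 0.0]
contact_force: [1.2, -0.0, 0.7]
gripper_width: 1.003
grasp_force: 0.0
```

Call:
{"op": "send_rows", "data": {"deltas": "0.04 -0.025 0 0; 0.08 -0.051 0 0; 0.12 -0.076 0 0; 0.16 -0.102 0 0; 0.2 -0.128 0 0"}}

```text
t: 1.95
eef_pos: [0.4938, -0.3012, 0.2396]
tool_rot: [0.0, 0.99, 0.139, 0.0]
contact_force: [0.7, -1.1, -0.4]
gripper_width: 0.999
grasp_force: 0.0
```

Call:
{"op": "send_rows", "data": {"deltas": "0.02 -0.013 0 -8.5; 0.043 -0.027 0 -17; 0.043 -0.027 0 -25.5; 0.043 -0.027 0 -34; 0.043 -0.027 0 -42"}}

```text
t: 2.45
eef_pos: [0.5268, -0.2647, 0.2394]
tool_rot: [0.0, 0.873, 0.488, 0.0]
contact_force: [0.4, 0.1, -0.5]
gripper_width: 1.001
grasp_force: 0.0
```

Call:
{"op": "send_rows", "data": {"deltas": "0 0 0 -8.5; 0 0 0 -17; 0 0 0.005 -25.5; 0 0 0.01 -34; 0 0 0.02 -42.5"}}

```text
t: 2.95
eef_pos: [0.5271, -0.2652, 0.2198]
tool_rot: [0.001, 0.637, 0.771, 0.0]
contact_force: [0.3, -0.1, 0.7]
gripper_width: 1.001
grasp_force: 0.0
```

Call:
{"op": "send_rows", "data": {"deltas": "0 0 0 -3.5; 0 0 0 -3.5; 0 0 0 -3.5"}}

```text
t: 3.25
eef_pos: [0.5267, -0.265, 0.2195]
tool_rot: [0.0, 0.616, 0.788, 0.0]
contact_force: [0.1, 0.4, 0.0]
gripper_width: 0.998
grasp_force: 0.0
```

```bash
cat >> h.py <<'E'
def top_rect(p,zlo,zhi,near,r):
    "min-area rect of cloud points in a height band near an xy"
    P,uv=cloud(p,p["depth"]>0); k=(P[:,2]>zlo)&(P[:,2]<zhi)&(np.hypot(*(P[:,:2]-near).T)<r)
    Q=P[k]; q=cv2.minAreaRect((Q[:,:2]*1000).astype(np.float32)); return Q,q
E
python3 - <<'E'
from h import *
p=bot.read_camera("wrist"); save(p,"w1.png")
for r in bot.landmark_of(p,"housing")[:3]: print(round(r["confidence"],2),np.round(r["xyz"],4))
Q,q=top_rect(p,0.025,0.05,np.array([.527,-.265]),.04); print(len(Q),q,np.percentile(Q[:,2],[5,50,95]).round(4))
Q,q=top_rect(p,0.034,0.0395,np.array([.527,-.265]),.04); print(len(Q),q)
hsv=cv2.cvtColor(p["img"],cv2.COLOR_RGB2HSV); m=(hsv[...,1]>90)&(hsv[...,0]>5)&(hsv[...,0]<25)
P,_=cloud(p,m); print(len(P),P.mean(0).round(4),np.percentile(P,[2,98],axis=0).round(4))
print(tool()[0].round(4))
E
```

```text
0.9 [ 0.5249 -0.2631  0.0015]
0.85 [ 0.4919 -0.3713 -0.0017]
0.7 [ 0.6286 -0.349  -0.0021]
1579 ((526.0953979492188, -265.4681396484375), (31.869272232055664, 32.2921142578125), 13.514745712280273) [0.0344 0.0396 0.0419]
712 ((526.2150268554688, -265.60858154296875), (31.522724151611328, 32.2232780456543), 12.95607852935791)
1847 [ 0.4945 -0.2956  0.0399] [[ 0.3704 -0.3836  0.0371]
 [ 0.6369 -0.2367  0.042 ]]
[ 0.5268 -0.2649  0.2196]
```

View pics/w1.png

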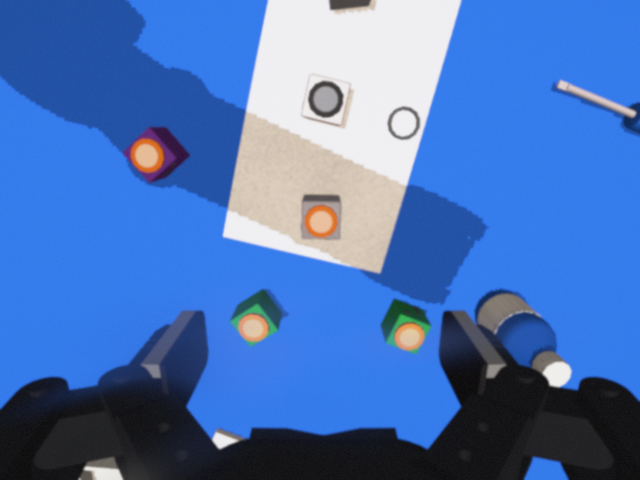

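The picture confirms the target at (321,218), square between the jaws and clear on both sides. Depth gives its centre as (0.5262, -0.2655) and its yaw as 13.2°. I'll descend, grasp and lift.

Call:
{"op": "send_rows", "data": {"deltas": "0 -0.0006 0.04 0.8; 0 -0.0006 0.085 0.8; 0 -0.0006 0.125 0.8; 0 -0.0006 0.16 0.8; 0 -0.0006 0.18 0.8"}}

```text
t: 3.85
eef_pos: [0.5247, -0.2645, 0.0366]
tool_rot: [-0.002, 0.621, 0.784, -0.001]
contact_force: [0.4, -0.2, 0.4]
gripper_width: 1.0
grasp_force: 0.0
```

Call:
{"op": "send_rows", "data": {"deltas": "0 0 0.01 0; 0 0 0.0185 0; 0 0 0.0185 0"}}

```text
t: 4.15
eef_pos: [0.5262, -0.265, 0.0207]
tool_rot: [-0.0, 0.621, 0.784, -0.0]
contact_force: [0.1, 0.4, 0.2]
gripper_width: 1.004
grasp_force: 0.0
```

Call:
{"op": "send_rows", "data": {"deltas": "0 0 0 0; 0 0 0 0; 0 0 0 0; 0 0 0 0; 0 0 0 0", "claw": 0, "force": 30}}

```text
t: 4.65
eef_pos: [0.5264, -0.2654, 0.0216]
tool_rot: [0.001, 0.621, 0.784, -0.0]
contact_force: [-0.9, -0.1, 6.3]
gripper_width: 0.367
grasp_force: 31.4
```

Call:
{"op": "send_rows", "data": {"deltas": "0 0 0 0; 0 0 0 0; 0 0 0 0; 0 0 0 0; 0 0 0 0"}}

```text
t: 5.15
eef_pos: [0.5264, -0.2653, 0.0216]
tool_rot: [0.001, 0.621, 0.784, -0.0]
contact_force: [-1.4, -0.1, 6.7]
gripper_width: 0.366
grasp_force: 31.4
```

Call:
{"op": "send_rows", "data": {"deltas": "0 0 -0.03 0; 0 0 -0.07 0; 0 0 -0.115 0; 0 0 -0.16 0; 0 0 -0.2 0"}}

```text
t: 5.65
eef_pos: [0.5259, -0.2649, 0.2229]
tool_rot: [0.0, 0.621, 0.784, 0.0]
contact_force: [1.3, -1.1, -0.5]
gripper_width: 0.37
grasp_force: 30.5
```

Call:
{"op": "send_rows", "data": {"deltas": "0.03 0.013 0 0; 0.07 0.03 0 0; 0.115 0.049 0 0; 0.16 0.068 0 0; 0.2 0.085 0 0"}}

```text
t: 6.15
eef_pos: [0.5628, -0.0484, 0.2208]
tool_rot: [-0.0, 0.621, 0.784, 0.0]
contact_force: [1.4, 0.6, -0.9]
gripper_width: 0.371
grasp_force: 30.5
```

Call:
{"op": "send_rows", "data": {"deltas": "0.04 0.017 0 3; 0.08 0.034 0 6; 0.11 0.047 0 9; 0.12 0.052 0 9; 0.12 0.052 0 9"}}

```text
t: 6.65
eef_pos: [0.5859, 0.08, 0.2206]
tool_rot: [-0.0, 0.679, 0.734, 0.0]
contact_force: [-0.1, -1.1, -1.6]
gripper_width: 0.367
grasp_force: 30.5
```

```bash
python3 - <<'E'
from h import *
p=bot.read_camera("wrist"); save(p,"w2.png"); np.save("w2d.npy",p["depth"])
for q in("fixture","cam","nest","stop_mid","grip","lobe"):
    for r in bot.landmark_of(p,q)[:2]: print(q,round(r["confidence"],2),np.round(r["xyz"],4),np.round(pix(p,r["xyz"])))
m=bot.masks_of(p,"fixture")
P,_=cloud(p,p["depth"]>0); k=(abs(P[:,2]-.02)<.004)&(np.hypot(P[:,0]-.585,P[:,1]-.195)<.115)
print(k.sum(),np.median(P[k,2]),cv2.minAreaRect((P[k,:2]*1000).astype(np.float32)))
o=bot.get_obs();print(o["eef_pos"].round(4),o["gripper_width"],o["grasp_force"],tool()[1].round(3).tolist())
E
```

```text
fixture 0.62 [ 0.5805  0.1955 -0.0031] [327.  75.]
cam 0.97 [0.5862 0.1511 0.0197] [329. 129.]
nest 0.95 [0.5826 0.1913 0.0259] [329.  76.]
stop_mid 0.75 [0.583  0.2198 0.0319] [333.  35.]
grip 0.55 [0.5864 0.1524 0.0844] [331. 127.]
lobe 0.72 [0.5504 0.1284 0.0382] [282. 156.]
19326 0.01888091129307351 ((585.7308959960938, 180.42044067382812), (120.59891510009766, 136.17735290527344), 4.533264636993408)
[0.5862 0.0765 0.2208] 0.3704757130496111 30.482084155082703 [[-0.072, 0.997, -0.0], [0.997, 0.072, -0.0], [-0.0, -0.0, -1.0]]
```

View pics/w2.png

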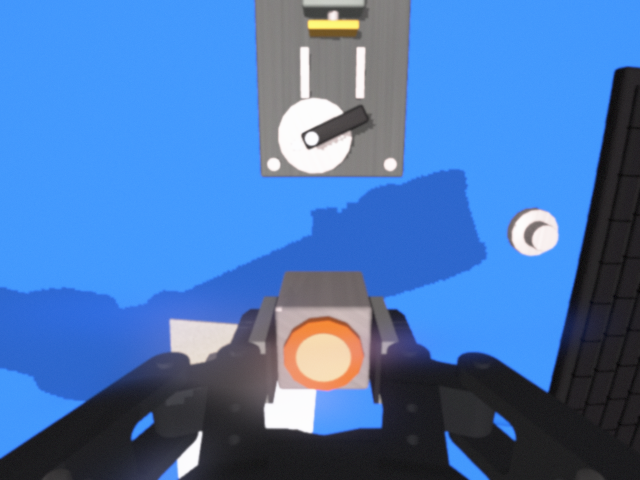

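The picture shows the fixture with the knob at (316,135), its bar pointing up and right, rails at x = 305 and 360, and the brass pad at (333,27). The housing hangs squarely in the jaws with its cap at (323,355). I'll refine the rails, the pad and the held cap.

```bash
python3 - <<'E'
from h import *
p=bot.read_camera("wrist"); t,T=tool()
hsv=cv2.cvtColor(p["img"],cv2.COLOR_RGB2HSV).astype(int); H,S,V=hsv[...,0],hsv[...,1],hsv[...,2]
v,u=np.mgrid[:480,:640]
cap=(S>90)&(H>3)&(H<25)&(v>300)
cc=cv2.convexHull(np.argwhere(cap)[:,::-1].astype(np.int32)); (e,ax,an)=cv2.fitEllipse(cc); P=world(p,[e],z=t[2]-.0187+.04)
print("cap in tool",(T.T@(P[0]-t)).round(4),e,ax)
a=np.radians(94.53); X=np.array([np.cos(a),np.sin(a)]);Y=np.array([-X[1],X[0]]);O=np.array([.5844,.1973])
P,uv=cloud(p,v<200)
F=np.c_[(P[:,:2]-O)@X,(P[:,:2]-O)@Y,P[:,2]-.0189]*1000
r=(abs(F[:,2]-6)<2)&(F[:,0]>-25)&(F[:,0]<18)
for s in(1,-1):
    q=F[r&(F[:,1]*s>10)&(F[:,1]*s<30)]; print("rail",np.percentile(q,[2,50,98],axis=0).round(1).tolist(),len(q))
y=(S[uv[:,1],uv[:,0]]>120)&(H[uv[:,1],uv[:,0]]>15)&(H[uv[:,1],uv[:,0]]<35)&(F[:,0]>5)
q=F[y]; print("pad",len(q),np.percentile(q,[2,50,98],axis=0).round(1).tolist())
q=uv[y]; q2=world(p,[[np.median(q[:,0]),q[:,1].max()+.5],[np.median(q[:,0]),q[:,1].min()-.5]],z=.048); print("pad rows at z48:",((q2[:,:2]-O)@X*1000).round(1))
b=(F[:,2]>68)&(F[:,2]<80)&(F[:,0]<-15); q=F[b]; print("bar",len(q),cv2.minAreaRect(q[:,:2].astype(np.float32)))
d=(abs(F[:,2]-24)<2.5)&(F[:,0]<-5); q=F[d]; print("disc",np.percentile(q,[1,99],axis=0).round(1).tolist())
E
```

```text
cap in tool [ 0.0018  0.0008 -0.0213] (322.98663330078125, 353.3285827636719) (73.41637420654297, 80.48828887939453)
rail [[-20.7, 18.4, 4.2], [-2.8, 21.4, 5.9], [14.7, 24.4, 7.2]] 407
rail [[-20.9, -24.5, 4.5], [-2.5, -21.4, 5.8], [14.5, -18.4, 7.3]] 410
pad 814 [[23.2, -17.1, 1.3], [24.1, -0.3, 26.7], [34.2, 16.7, 29.5]]
pad rows at z48: [18.1 29.3]
bar 1320 ((-44.676937103271484, 0.05870246887207031), (12.12718677520752, 43.39506530761719), 26.01909637451172)
disc [[-77.6, -12.3, 22.3], [-25.1, 39.6, 25.7]]
```

Call:
{"op": "send_rows", "data": {"deltas": "0.03 0.0015 0 -0.4; 0.07 0.004 0 -0.4; 0.1 0.006 0 -0.4; 0.117 0.0066 0 -0.4; 0.117 0.0066 0 -0.4"}}

```text
t: 7.6
eef_pos: [0.5835, 0.1979, 0.221]
tool_rot: [-0.001, 0.676, 0.736, 0.001]
contact_force: [0.0, 0.5, -1.5]
gripper_width: 0.369
grasp_force: 30.5
```

Call:
{"op": "send_rows", "data": {"deltas": "0 0 0.03 0; 0 0 0.065 0; 0 0 0.1 0; 0 0 0.12 0; 0 0 0.12 0"}}

```text
t: 8.1
eef_pos: [0.5825, 0.1913, 0.0974]
tool_rot: [-0.001, 0.679, 0.734, -0.003]
contact_force: [0.2, -0.2, -0.8]
gripper_width: 0.369
grasp_force: 30.4
```

```bash
python3 - <<'E'
from h import *
goto([.5843,.1939,.041],4.53)
p=bot.read_camera("wrist"); save(p,"w3.png")
E
```

```text
tcp [0.5825 0.1913 0.0974] yaw_y 4.5 shift [0.0027 0.0023 0.0564] spin -0.03
```

View pics/w3.png

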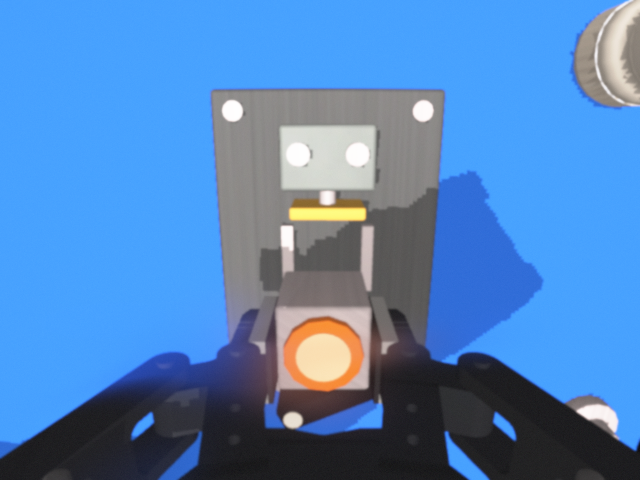

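The view shows the housing centred between the rails (287 and 367) and clear of the pad at (327,210). I'll let the arm settle, then correct.

Call:
{"op": "send_rows", "data": {"deltas": "0 0 0.02 0; 0 0 0.03 0; 0 0 0.03 0; 0 0 0.03 0; 0 0 0.03 0"}}

```text
t: 8.65
eef_pos: [0.5849, 0.1952, 0.072]
tool_rot: [0.0, 0.678, 0.735, 0.001]
contact_force: [0.4, 0.2, -1.1]
gripper_width: 0.368
grasp_force: 30.5
```

```bash
python3 -c "
from h import *
goto([.5843,.1939,.041],4.53)"
```

```text
tcp [0.5849 0.1952 0.072 ] yaw_y 4.62 shift [-0.0013 -0.0007  0.031 ] spin 0.09
```

Call:
{"op": "send_rows", "data": {"deltas": "-0.0008 -0.0005 0.012 0; -0.0008 -0.0005 0.022 0; -0.0008 -0.0005 0.027 0; -0.0008 -0.0005 0.029 0; -0.0008 -0.0005 0.029 0"}}

```text
t: 9.15
eef_pos: [0.5834, 0.1941, 0.0412]
tool_rot: [-0.0, 0.678, 0.735, -0.0]
contact_force: [0.3, 0.2, -1.6]
gripper_width: 0.364
grasp_force: 30.5
```

Call:
{"op": "send_rows", "data": {"deltas": "0 0 0.001 0; 0 0 0.001 0; 0 0 0.001 0"}}

```text
t: 9.45
eef_pos: [0.5839, 0.1942, 0.0411]
tool_rot: [0.0, 0.678, 0.735, 0.0]
contact_force: [0.3, 0.3, -1.1]
gripper_width: 0.37
grasp_force: 30.5
```

Call:
{"op": "send_rows", "data": {"deltas": "0 0 0.001 0; 0 0 0.001 0; 0 0 0.001 0"}}

```text
t: 9.75
eef_pos: [0.5837, 0.1941, 0.0398]
tool_rot: [0.0, 0.678, 0.735, 0.0]
contact_force: [0.5, 0.1, -1.2]
gripper_width: 0.373
grasp_force: 30.5
```

Call:
{"op": "send_rows", "data": {"deltas": "0 0 0.0008 0; 0 0 0.0008 0; 0 0 0.0008 0"}}

```text
t: 10.05
eef_pos: [0.5838, 0.1942, 0.0396]
tool_rot: [0.0, 0.678, 0.735, 0.0]
contact_force: [-2.2, -0.8, 5.8]
gripper_width: 0.37
grasp_force: 31.3
```

Call:
{"op": "send_rows", "data": {"deltas": "0 0 0 0; 0 0 0 0; 0 0 0 0; 0 0 0 0; 0 0 0 0", "claw": 0.7}}

```text
t: 10.55
eef_pos: [0.5837, 0.1942, 0.0389]
tool_rot: [-0.0, 0.678, 0.735, -0.0]
contact_force: [-0.1, -0.5, -0.1]
gripper_width: 0.701
grasp_force: 0.0
```

Call:
{"op": "send_rows", "data": {"deltas": "0 0 -0.02 0; 0 0 -0.05 0; 0 0 -0.09 0; 0 0 -0.13 0; 0 0 -0.16 0"}}

```text
t: 11.05
eef_pos: [0.5842, 0.1946, 0.2017]
tool_rot: [0.0, 0.678, 0.735, 0.001]
contact_force: [1.0, -0.3, 0.6]
gripper_width: 0.7
grasp_force: 0.0
```

Call:
{"op": "send_rows", "data": {"deltas": "-0.02 0 0 -8.5; -0.04 0 0 -17; -0.06 0 0 -25.5; -0.08 0 0 -34; -0.085 0 0 -42.5"}}

```text
t: 11.55
eef_pos: [0.591, 0.1061, 0.1987]
tool_rot: [0.0, 0.364, 0.931, -0.001]
contact_force: [-0.1, 1.0, 0.1]
gripper_width: 0.701
grasp_force: 0.0
```

```bash
python3 - <<'E'
from h import *
p=bot.read_camera("wrist"); save(p,"w4.png")
a=np.radians(94.53); X=np.array([np.cos(a),np.sin(a)]);Y=np.array([-X[1],X[0]]);O=np.array([.5844,.1973])
P,uv=cloud(p,p["depth"]>0)
F=np.c_[(P[:,:2]-O)@X,(P[:,:2]-O)@Y,P[:,2]-.0189]*1000
n=np.hypot(F[:,0]+2.5,F[:,1])<26
q=F[n&(F[:,2]>32)&(F[:,2]<46)]; print("housing",len(q),cv2.minAreaRect(q[:,:2].astype(np.float32)),np.percentile(q[:,2],[5,95]))
q=F[(F[:,2]>66)&(F[:,2]<80)&(np.hypot(F[:,0]+45,F[:,1])<26)]; print("bar",len(q),cv2.minAreaRect(q[:,:2].astype(np.float32)) if len(q) else 0)
for r in bot.landmark_of(p,"housing")[:1]: print(((r["xyz"][:2]-O)@np.c_[X,Y]).round(4))
g=O-.0447*X; print(g); goto([*g,.2],94.53+116-90)
E
```

```text
housing 2254 ((-3.7394609451293945, 0.3740091323852539), (32.225311279296875, 32.311279296875), 89.85099792480469) [34.78686246 41.11567537]
bar 1385 ((-44.759952545166016, -0.06171607971191406), (11.714972496032715, 43.83035659790039), 25.133695602416992)
[-0.0022  0.0012]
[0.58793045 0.15273964]
tcp [0.5907 0.1077 0.1987] yaw_y 47.06 shift [ 0.0327  0.0311 -0.0013] spin -73.47
```

View pics/w4.png

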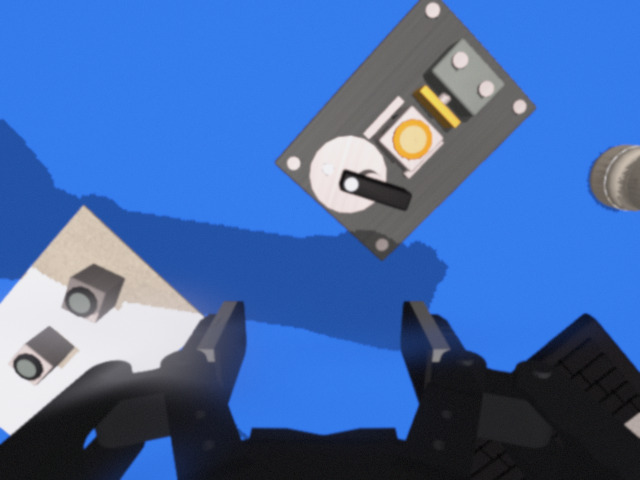

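The picture shows the housing standing square in the nest at (411,139), free, with the knob bar at (380,190). It measures x = -3.7, y = +0.4 mm, flat, and the lobe is still at about 2.02 rad. Next I'll move over the knob grip.

Call:
{"op": "send_rows", "data": {"deltas": "0.01 0.01 0 -8.5; 0.02 0.02 0 -17; 0.0325 0.031 0 -25.5; 0.0325 0.031 0 -34; 0.0325 0.031 0 -42.5"}}

```text
t: 12.15
eef_pos: [0.5873, 0.1563, 0.1992]
tool_rot: [0.0, 0.001, 1.0, 0.0]
contact_force: [-0.2, -0.5, -0.2]
gripper_width: 0.7
grasp_force: 0.0
```

Call:
{"op": "send_rows", "data": {"deltas": "0 0 0 -8.5; 0 0 0.02 -17; 0 0 0.04 -25.5; 0 0 0.06 -30.7; 0 0 0.06 -30.7"}}

```text
t: 12.65
eef_pos: [0.586, 0.1541, 0.1363]
tool_rot: [-0.002, -0.261, 0.965, 0.0]
contact_force: [-0.1, 0.3, 0.5]
gripper_width: 0.701
grasp_force: 0.0
```

Call:
{"op": "send_rows", "data": {"deltas": "0 0 0 0; 0 0 0 0; 0 0 0 0"}}

```text
t: 12.95
eef_pos: [0.5884, 0.1549, 0.1403]
tool_rot: [0.001, -0.261, 0.965, -0.0]
contact_force: [0.1, -0.1, 0.0]
gripper_width: 0.702
grasp_force: 0.0
```

```bash
python3 -c "
from h import *
goto([.5879,.1524,.077],120.1); o=bot.get_obs(); print(o['q'].round(2),o['torque'].round(3))"
```

```text
tcp [0.5884 0.1549 0.1403] yaw_y 120.24 shift [ 0.0018 -0.0018  0.0633] spin 0.14
[ 0.31  0.66 -0.95  1.76  0.62  1.04  1.24] [ 0.025 -0.023 -0.04 ]
```

Call:
{"op": "send_rows", "data": {"deltas": "0.0018 -0.0018 0.02 0; 0.0018 -0.0018 0.04 0; 0.0018 -0.0018 0.055 0; 0.0018 -0.0018 0.063 0; 0.0018 -0.0018 0.063 0"}}

```text
t: 13.45
eef_pos: [0.5864, 0.1516, 0.0746]
tool_rot: [-0.001, -0.262, 0.965, 0.0]
contact_force: [0.1, -0.0, -0.1]
gripper_width: 0.704
grasp_force: 0.0
```

Call:
{"op": "send_rows", "data": {"deltas": "0 0 0 0; 0 0 0 0; 0 0 0 0"}}

```text
t: 13.75
eef_pos: [0.5877, 0.1521, 0.0767]
tool_rot: [0.001, -0.262, 0.965, 0.0]
contact_force: [-0.8, -0.3, 0.0]
gripper_width: 0.701
grasp_force: 0.0
```

```bash
python3 -c "
from h import *
goto([.5879,.1524,.077],120.1); o=bot.get_obs(); print(o['q'].round(2),o['torque'].round(3))"
```

```text
tcp [0.5877 0.1521 0.0767] yaw_y 120.32 shift [-0.0004  0.0001 -0.0003] spin 0.22
[ 0.28  0.74 -0.89  1.8   0.7   0.95  1.18] [ 0.054 -0.017  0.013]
```

Well aligned, so I'll close on the grip bar.

Call:
{"op": "send_rows", "data": {"deltas": "0 0 0 0; 0 0 0 0; 0 0 0 0; 0 0 0 0; 0 0 0 0", "claw": 0, "force": 70}}

```text
t: 14.25
eef_pos: [0.5869, 0.1526, 0.0765]
tool_rot: [0.0, -0.262, 0.965, 0.0]
contact_force: [-2.9, 1.1, 5.1]
gripper_width: 0.141
grasp_force: 68.4
```

Call:
{"op": "send_rows", "data": {"deltas": "0 0 0 0; 0 0 0 0; 0 0 0 0; 0 0 0 0; 0 0 0 0"}}

```text
t: 14.75
eef_pos: [0.5869, 0.1526, 0.0765]
tool_rot: [0.0, -0.262, 0.965, 0.0]
contact_force: [-2.2, 1.1, 5.9]
gripper_width: 0.14
grasp_force: 68.5
```

```bash
cat >> h.py <<'E'
def rep():
    o=bot.get_obs(); t,R=tool(o); print("t",round(o["t"],2),"tcp",t.round(4),"lobe deg",round(np.degrees(np.arctan2(R[1,1],R[0,1]))+90-94.53,2),"tau",np.round(o["torque"],3),"F",np.round(o["contact_force"],1),"grip",round(float(o["grasp_force"]),1),round(float(o["gripper_width"]),3))
E
python3 -c "
from h import *
rep()"
```

```text
t 14.75 tcp [0.5869 0.1526 0.0765] lobe deg 115.83 tau [ 0.284  0.717 -0.036] F [-2.2  1.1  5.9] grip 68.5 0.14
```

Call:
{"op": "send_rows", "data": {"deltas": "0 0 0 6; 0 0 0 13; 0 0 0 20; 0 0 0 26; 0 0 0 30"}}

```text
t: 15.25
eef_pos: [0.5868, 0.1529, 0.0765]
tool_rot: [0.0, -0.002, 1.0, 0.0]
contact_force: [-3.0, 0.7, 4.7]
gripper_width: 0.138
grasp_force: 68.5
```

```bash
python3 -c "
from h import *
rep()"
```

```text
t 15.25 tcp [0.5868 0.1529 0.0765] lobe deg 85.66 tau [0.437 0.68  0.158] F [-3.   0.7  4.7] grip 68.5 0.138
```

Call:
{"op": "send_rows", "data": {"deltas": "0 0 0 4; 0 0 0 8; 0 0 0 12; 0 0 0 14; 0 0 0 14"}}

```text
t: 15.75
eef_pos: [0.5868, 0.153, 0.0765]
tool_rot: [-0.0, 0.119, 0.993, 0.0]
contact_force: [-2.6, 2.6, 5.5]
gripper_width: 0.138
grasp_force: 68.6
```

```bash
python3 -c "
from h import *
rep()"
```

```text
t 15.75 tcp [0.5868 0.153  0.0765] lobe deg 71.86 tau [0.552 0.738 0.104] F [-2.6  2.6  5.5] grip 68.6 0.138
```

Call:
{"op": "send_rows", "data": {"deltas": "0 0 0 3; 0 0 0 6; 0 0 0 6; 0 0 0 6"}}

```text
t: 16.15
eef_pos: [0.5868, 0.153, 0.0765]
tool_rot: [-0.0, 0.17, 0.985, 0.001]
contact_force: [-4.6, 1.9, 5.7]
gripper_width: 0.143
grasp_force: 68.7
```

```bash
python3 -c "
from h import *
rep()"
```

```text
t 16.15 tcp [0.5868 0.153  0.0765] lobe deg 65.92 tau [0.566 0.831 0.087] F [-4.6  1.9  5.7] grip 68.7 0.143
```

Call:
{"op": "send_rows", "data": {"deltas": "0 0 0 1.5; 0 0 0 3; 0 0 0 3; 0 0 0 3"}}

```text
t: 16.55
eef_pos: [0.5868, 0.1531, 0.0765]
tool_rot: [-0.0, 0.195, 0.981, 0.001]
contact_force: [-3.5, 1.7, 6.3]
gripper_width: 0.139
grasp_force: 68.7
```

```bash
python3 -c "
from h import *
rep()"
```

```text
t 16.55 tcp [0.5868 0.1531 0.0765] lobe deg 62.93 tau [0.603 0.806 0.024] F [-3.5  1.7  6.3] grip 68.7 0.139
```

Call:
{"op": "send_rows", "data": {"deltas": "0 0 0 1.5; 0 0 0 3; 0 0 0 3; 0 0 0 3"}}

```text
t: 16.95
eef_pos: [0.5868, 0.1531, 0.0765]
tool_rot: [-0.0, 0.221, 0.975, 0.001]
contact_force: [-2.9, 3.2, 5.8]
gripper_width: 0.138
grasp_force: 68.7
```

```bash
python3 -c "
from h import *
rep()"
```

```text
t 16.95 tcp [0.5868 0.1531 0.0765] lobe deg 59.92 tau [0.622 0.801 0.077] F [-2.9  3.2  5.8] grip 68.7 0.138
```

Call:
{"op": "send_rows", "data": {"deltas": "0 0 0 1; 0 0 0 2; 0 0 0 2; 0 0 0 2"}}

```text
t: 17.35
eef_pos: [0.5869, 0.1531, 0.0765]
tool_rot: [-0.0, 0.238, 0.971, 0.001]
contact_force: [-2.8, 1.6, 6.0]
gripper_width: 0.137
grasp_force: 68.7
```

```bash
python3 -c "
from h import *
rep()"
```

```text
t 17.35 tcp [0.5869 0.1531 0.0765] lobe deg 57.92 tau [0.586 0.776 0.101] F [-2.8  1.6  6. ] grip 68.7 0.137
```

Call:
{"op": "send_rows", "data": {"deltas": "0 0 0 1; 0 0 0 2; 0 0 0 2; 0 0 0 2"}}

```text
t: 17.75
eef_pos: [0.5869, 0.153, 0.0765]
tool_rot: [-0.0, 0.255, 0.967, 0.001]
contact_force: [-3.8, 2.3, 4.7]
gripper_width: 0.14
grasp_force: 68.7
```

```bash
python3 -c "
from h import *
rep()"
```

```text
t 17.75 tcp [0.5869 0.153  0.0765] lobe deg 55.93 tau [0.54  0.791 0.094] F [-3.8  2.3  4.7] grip 68.7 0.14
```

Call:
{"op": "send_rows", "data": {"deltas": "0 0 0 1; 0 0 0 2; 0 0 0 2; 0 0 0 2"}}

```text
t: 18.15
eef_pos: [0.5868, 0.1531, 0.0765]
tool_rot: [-0.0, 0.272, 0.962, 0.001]
contact_force: [-3.4, 2.2, 6.2]
gripper_width: 0.143
grasp_force: 68.7
```

```bash
python3 -c "
from h import *
rep()"
```

```text
t 18.15 tcp [0.5868 0.1531 0.0765] lobe deg 53.94 tau [0.56  0.797 0.162] F [-3.4  2.2  6.2] grip 68.7 0.143
```

Call:
{"op": "send_rows", "data": {"deltas": "0 0 0 1; 0 0 0 2; 0 0 0 2; 0 0 0 2"}}

```text
t: 18.55
eef_pos: [0.5869, 0.1531, 0.0765]
tool_rot: [-0.0, 0.288, 0.958, 0.001]
contact_force: [-3.8, 2.6, 5.8]
gripper_width: 0.137
grasp_force: 69.4
```

```bash
python3 -c "
from h import *
rep()"
```

```text
t 18.55 tcp [0.5869 0.1531 0.0765] lobe deg 51.95 tau [0.584 0.747 0.236] F [-3.8  2.6  5.8] grip 69.4 0.137
```

Call:
{"op": "send_rows", "data": {"deltas": "0 0 0 1; 0 0 0 2; 0 0 0 2; 0 0 0 2"}}

```text
t: 18.95
eef_pos: [0.5869, 0.153, 0.0765]
tool_rot: [-0.0, 0.305, 0.952, 0.0]
contact_force: [-3.4, 2.4, 6.4]
gripper_width: 0.136
grasp_force: 70.6
```

```bash
python3 -c "
from h import *
rep()
z=[]
for i in range(8): bot.read_camera('top'); z.append(bot.get_obs()['torque'][2])
print(np.mean(z),np.std(z))"
```

```text
t 18.95 tcp [0.5869 0.153  0.0765] lobe deg 49.96 tau [0.582 0.777 0.334] F [-3.4  2.4  6.4] grip 70.6 0.136
0.32087583300806455 0.04491732363151764
```

Call:
{"op": "send_rows", "data": {"deltas": "0 0 0 1; 0 0 0 2; 0 0 0 2; 0 0 0 2"}}

```text
t: 19.75
eef_pos: [0.5869, 0.1531, 0.0765]
tool_rot: [-0.0, 0.321, 0.947, 0.001]
contact_force: [-3.4, 2.2, 6.7]
gripper_width: 0.138
grasp_force: 72.1
```

```bash
python3 -c "
from h import *
rep()
z=[]
for i in range(8): bot.read_camera('top'); z.append(bot.get_obs()['torque'][2])
print(np.mean(z),np.std(z))"
```

```text
t 19.75 tcp [0.5869 0.1531 0.0765] lobe deg 47.98 tau [0.569 0.779 0.453] F [-3.4  2.2  6.7] grip 72.1 0.138
0.3957359727743557 0.029673239467326338
```

Call:
{"op": "send_rows", "data": {"deltas": "0 0 0 0.7; 0 0 0 0.7; 0 0 0 0.7; 0 0 0 0.7"}}

```text
t: 20.55
eef_pos: [0.5869, 0.1531, 0.0765]
tool_rot: [-0.0, 0.327, 0.945, 0.0]
contact_force: [-4.0, 2.1, 6.0]
gripper_width: 0.138
grasp_force: 73.3
```

```bash
python3 -c "
from h import *
rep()
z=[]
for i in range(8): bot.read_camera('top'); z.append(bot.get_obs()['torque'][2])
print(np.mean(z),np.std(z))"
```

```text
t 20.55 tcp [0.5869 0.1531 0.0765] lobe deg 47.29 tau [0.569 0.834 0.386] F [-4.   2.1  6. ] grip 73.3 0.138
0.4324660272996653 0.03624411852159898
```

Call:
{"op": "send_rows", "data": {"deltas": "0 0 0 0; 0 0 0 0; 0 0 0 0; 0 0 0 0; 0 0 0 0", "claw": 0.7}}

```text
t: 21.45
eef_pos: [0.5873, 0.1515, 0.0759]
tool_rot: [0.0, 0.329, 0.944, -0.0]
contact_force: [0.0, 0.2, -0.8]
gripper_width: 0.7
grasp_force: 0.0
```

Call:
{"op": "send_rows", "data": {"deltas": "0 0 -0.02 0; 0 0 -0.05 0; 0 0 -0.09 0; 0 0 -0.13 0; -0.04 0 -0.16 0"}}

```text
t: 21.95
eef_pos: [0.6159, 0.1325, 0.2395]
tool_rot: [-0.0, 0.324, 0.946, 0.001]
contact_force: [0.7, 1.5, -1.0]
gripper_width: 0.697
grasp_force: 0.0
```

Call:
{"op": "send_rows", "data": {"deltas": "-0.02 0 0 0; -0.04 0 0 0; -0.04 0 0 0; -0.04 0 0 0"}}

```text
t: 22.35
eef_pos: [0.6493, 0.1024, 0.2355]
tool_rot: [-0.001, 0.329, 0.944, -0.0]
contact_force: [-0.5, 0.3, -0.4]
gripper_width: 0.698
grasp_force: 0.0
```

```bash
python3 - <<'E'
from h import *
rep()
p=bot.read_camera("wrist"); save(p,"w5.png")
a=np.radians(94.53); X=np.array([np.cos(a),np.sin(a)]);Y=np.array([-X[1],X[0]]);O=np.array([.5844,.1973])
P,uv=cloud(p,p["depth"]>0)
F=np.c_[(P[:,:2]-O)@X,(P[:,:2]-O)@Y,P[:,2]-.0189]*1000
n=(abs(F[:,0]-8)<19)&(abs(F[:,1])<19)
q=F[n&(F[:,2]>32)&(F[:,2]<46)]; print("housing",len(q),cv2.minAreaRect(q[:,:2].astype(np.float32)),np.percentile(q[:,2],[5,95]))
q=F[(F[:,2]>66)&(F[:,2]<80)&(np.hypot(F[:,0]+45,F[:,1])<26)]; print("bar",len(q),cv2.minAreaRect(q[:,:2].astype(np.float32)) if len(q) else 0)
E
```

```text
t 22.35 tcp [0.6493 0.1024 0.2355] lobe deg 47.08 tau [0.014 0.033 0.005] F [-0.5  0.3 -0.4] grip 0.0 0.698
housing 1966 ((7.372463226318359, -2.1260147094726562), (32.311241149902344, 32.38230895996094), 85.18327331542969) [34.94899335 41.4583878 ]
bar 1178 ((-44.79322052001953, -0.03227806091308594), (44.26294708251953, 11.960822105407715), 52.948028564453125)
```

View pics/w5.png

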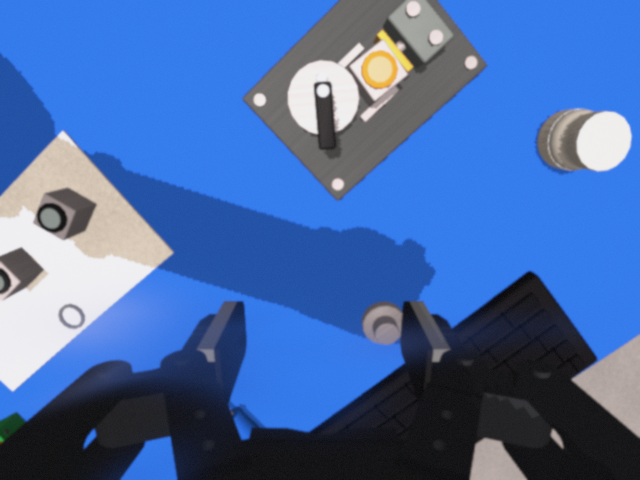

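The housing sits against the pad at (378,68), slightly yawed, with the knob bar at (325,115). The bar lagged the tool by about 5°, so I'll cross-check the pad compression.

```bash
python3 - <<'E'
from h import *
p=bot.read_camera("wrist")
a=np.radians(94.53); X=np.array([np.cos(a),np.sin(a)]);Y=np.array([-X[1],X[0]]);O=np.array([.5844,.1973])
H,S,V=[c.astype(int) for c in cv2.split(cv2.cvtColor(p["img"],cv2.COLOR_RGB2HSV))]
P,uv=cloud(p,(S>120)&(H>15)&(H<35))
F=np.c_[(P[:,:2]-O)@X,(P[:,:2]-O)@Y,P[:,2]-.0189]*1000
k=(F[:,0]>17)&(F[:,0]<40)&(abs(F[:,1])<22)&(F[:,2]>25)
q=F[k]; print(len(q),np.percentile(q,[1,50,99],axis=0).round(2).tolist(),cv2.minAreaRect(q[:,:2].astype(np.float32)))
P,uv=cloud(p,p["depth"]>0)
F=np.c_[(P[:,:2]-O)@X,(P[:,:2]-O)@Y,P[:,2]-.0189]*1000
q=F[(F[:,0]>30)&(F[:,0]<80)&(abs(F[:,1])<30)&(F[:,2]>15)]; print("block",np.percentile(q,[1,50,99],axis=0).round(1).tolist())
q=F[(np.hypot(F[:,0]+40,F[:,1]-12)<50)&(abs(F[:,2]-24)<2)&(F[:,0]<-4)]; print("disc",cv2.minAreaRect(q[:,:2].astype(np.float32)),np.percentile(q,[.5,99.5],axis=0).round(1).tolist())
E
```

```text
369 [[17.15, -17.23, 26.12], [27.18, -1.42, 28.14], [30.18, 17.48, 41.28]] ((23.752788543701172, 0.061893463134765625), (13.390836715698242, 35.68656921386719), 0.363286554813385)
block [[33.9, -21.5, 16.5], [49.5, -0.4, 29.9], [66.4, 21.1, 35.1]]
disc ((-35.18294143676758, 11.935525894165039), (54.85596466064453, 55.59360885620117), 88.80451202392578) [[-62.0, -14.7, 22.2], [-8.4, 38.2, 25.8]]
```

Geometry suggests about 8 N and torque suggests about 11 N, so it's near the low side. I'll regrasp the knob and add a little.

```bash
python3 -c "
from h import *
goto([.5875,.1527,.137],57.2)"
```

```text
tcp [0.6488 0.1035 0.2358] yaw_y 51.74 shift [0.0785 0.0007 0.0989] spin -5.46
```

Call:
{"op": "send_rows", "data": {"deltas": "0.03 0.0003 0 -3; 0.06 0.0007 0.02 -5.5; 0.0785 0.0007 0.05 -5.5; 0.0785 0.0007 0.08 -5.5; 0.0785 0.0007 0.099 -5.5"}}

```text
t: 22.95
eef_pos: [0.5863, 0.1527, 0.1353]
tool_rot: [-0.001, 0.281, 0.96, -0.001]
contact_force: [0.1, -1.2, 0.2]
gripper_width: 0.702
grasp_force: 0.0
```

Call:
{"op": "send_rows", "data": {"deltas": "0 0 0 0; 0 0 0 0; 0 0 0 0; 0 0 0 0"}}

```text
t: 23.35
eef_pos: [0.5895, 0.1519, 0.1384]
tool_rot: [0.001, 0.283, 0.959, 0.001]
contact_force: [0.5, -0.4, 0.3]
gripper_width: 0.699
grasp_force: 0.0
```

```bash
python3 -c "
from h import *
goto([.5875,.1527,.077],57.2)"
```

```text
tcp [0.5895 0.1519 0.1384] yaw_y 57.13 shift [ 0.0023 -0.0005  0.0614] spin -0.07
```

Call:
{"op": "send_rows", "data": {"deltas": "0.0015 -0.0003 0.02 0; 0.0015 -0.0003 0.04 0; 0.0015 -0.0003 0.055 0; 0.0015 -0.0003 0.061 0; 0.0015 -0.0003 0.061 0"}}

```text
t: 23.85
eef_pos: [0.5872, 0.1519, 0.0755]
tool_rot: [-0.0, 0.283, 0.959, -0.0]
contact_force: [-0.6, 0.3, -0.4]
gripper_width: 0.703
grasp_force: 0.0
```

Call:
{"op": "send_rows", "data": {"deltas": "0 0 0 0; 0 0 0 0; 0 0 0 0; 0 0 0 0; 0 0 0 0"}}

```text
t: 24.35
eef_pos: [0.5875, 0.152, 0.0763]
tool_rot: [0.0, 0.283, 0.959, 0.0]
contact_force: [-0.4, 0.2, 0.3]
gripper_width: 0.701
grasp_force: 0.0
```

Call:
{"op": "send_rows", "data": {"deltas": "0 0 0 0; 0 0 0 0; 0 0 0 0; 0 0 0 0; 0 0 0 0", "claw": 0, "force": 110}}

```text
t: 24.85
eef_pos: [0.5878, 0.1525, 0.0765]
tool_rot: [0.0, 0.283, 0.959, 0.0]
contact_force: [0.2, 0.8, 4.1]
gripper_width: 0.12
grasp_force: 108.0
```

Call:
{"op": "send_rows", "data": {"deltas": "0 0 0 0; 0 0 0 0; 0 0 0 0"}}

```text
t: 25.15
eef_pos: [0.5877, 0.1525, 0.0765]
tool_rot: [0.0, 0.283, 0.959, 0.0]
contact_force: [0.6, 1.6, 5.7]
gripper_width: 0.115
grasp_force: 108.2
```

```bash
cat >> h.py <<'E'
def tz():
    rep(); z=[]
    for i in range(8): bot.read_camera('top'); z.append(bot.get_obs()['torque'][2])
    print("tau_z",np.mean(z).round(3),np.std(z).round(3))
E
python3 -c "
from h import *
tz()"
```

```text
t 25.15 tcp [0.5877 0.1525 0.0765] lobe deg 52.61 tau [ 0.379  0.036 -0.05 ] F [0.6 1.6 5.7] grip 108.2 0.115
tau_z -0.067 0.015
```

Call:
{"op": "send_rows", "data": {"deltas": "0 0 0 1; 0 0 0 2; 0 0 0 3; 0 0 0 3; 0 0 0 3"}}

```text
t: 26.05
eef_pos: [0.5877, 0.1524, 0.0765]
tool_rot: [0.001, 0.307, 0.952, 0.0]
contact_force: [0.3, 1.3, 5.0]
gripper_width: 0.117
grasp_force: 110.3
```

```bash
python3 -c "
from h import *
tz()"
```

```text
t 26.05 tcp [0.5877 0.1524 0.0765] lobe deg 49.7 tau [0.285 0.034 0.437] F [0.3 1.3 5. ] grip 110.3 0.117
tau_z 0.416 0.034
```

Call:
{"op": "send_rows", "data": {"deltas": "0 0 0 1; 0 0 0 1; 0 0 0 1"}}

```text
t: 26.75
eef_pos: [0.5877, 0.1525, 0.0765]
tool_rot: [0.001, 0.315, 0.949, 0.0]
contact_force: [-1.1, 1.7, 5.6]
gripper_width: 0.115
grasp_force: 111.4
```

```bash
python3 -c "
from h import *
tz()"
```

```text
t 26.75 tcp [0.5877 0.1525 0.0765] lobe deg 48.71 tau [0.228 0.032 0.463] F [-1.1  1.7  5.6] grip 111.4 0.115
tau_z 0.482 0.022
```

A torque of about 0.48 N m corresponds to about 13 N, so I'll release, retreat and check.

Call:
{"op": "send_rows", "data": {"deltas": "0 0 0 0; 0 0 0 0; 0 0 0 0; 0 0 0 0; 0 0 0 0", "claw": 0.7}}

```text
t: 27.65
eef_pos: [0.5872, 0.1517, 0.0758]
tool_rot: [-0.0, 0.316, 0.949, -0.0]
contact_force: [0.3, 0.7, -1.0]
gripper_width: 0.697
grasp_force: 0.0
```

Call:
{"op": "send_rows", "data": {"deltas": "0 0 -0.02 0; 0 0 -0.05 0; 0 0 -0.09 0; 0 0 -0.13 0; -0.04 0 -0.16 0"}}

```text
t: 28.15
eef_pos: [0.6166, 0.1334, 0.2395]
tool_rot: [-0.0, 0.312, 0.95, 0.001]
contact_force: [1.5, 1.6, 0.2]
gripper_width: 0.7
grasp_force: 0.0
```

Call:
{"op": "send_rows", "data": {"deltas": "-0.02 0 0 0; -0.04 0 0 0; -0.04 0 0 0; -0.04 0 0 0; -0.04 0 0 0"}}

```text
t: 28.65
eef_pos: [0.6502, 0.1054, 0.2358]
tool_rot: [-0.001, 0.315, 0.949, 0.0]
contact_force: [0.1, -0.4, 0.5]
gripper_width: 0.7
grasp_force: 0.0
```

```bash
python3 - <<'E'
from h import *
rep()
p=bot.read_camera("wrist")
a=np.radians(94.53); X=np.array([np.cos(a),np.sin(a)]);Y=np.array([-X[1],X[0]]);O=np.array([.5844,.1973])
P,uv=cloud(p,p["depth"]>0)
F=np.c_[(P[:,:2]-O)@X,(P[:,:2]-O)@Y,P[:,2]-.0189]*1000
n=(abs(F[:,0]-8)<19)&(abs(F[:,1])<19)
q=F[n&(F[:,2]>32)&(F[:,2]<46)]; print("housing",cv2.minAreaRect(q[:,:2].astype(np.float32)),np.percentile(q[:,2],[5,95]))
q=F[(F[:,2]>66)&(F[:,2]<80)&(np.hypot(F[:,0]+45,F[:,1])<26)]; print("bar",cv2.minAreaRect(q[:,:2].astype(np.float32)))
E
```

```text
t 28.65 tcp [0.6502 0.1054 0.2358] lobe deg 48.71 tau [ 0.017 -0.065 -0.063] F [ 0.1 -0.4  0.5] grip 0.0 0.7
housing ((7.762534141540527, -2.200216293334961), (32.20801544189453, 32.474674224853516), 86.52616882324219) [34.96634655 41.46074899]
bar ((-44.62066650390625, -0.19743728637695312), (44.300594329833984, 11.926942825317383), 50.547359466552734)
```

The housing moved about 0.4 mm further (roughly +3 N) and is still upright, so I'm handing in.

```bash
python3 -c "
from station import bot
print(bot.hand_in())"
```

```text
the job is handed in; nothing more can be done
None
```

I handed the job in with the orange-capped housing upright in the nest, the knob let go and nothing else on the bench touched; the clamping force is an estimate of about 11–14 N (from knob torque and how far the housing moved), and the hand-in returned no verdict.

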